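# Open the stopped centrifuge rotor and take out the sample insert

### The arm

A 6-joint arm with a two-finger parallel gripper is mounted at the origin on the work surface. World frame = base frame: x ahead of the robot, y to its left, z up, the work surface at z = 0. Lengths are in mm, angles in degrees, forces in N, time in s.
With the tool pointing down it reaches from about 350 to 775 mm from the base axis. Payload 7.3 kg.
Tool frame: the origin (TCP) lies at the very end of the fingers, on their centre line; the grasp point (between the pads) lies 19 mm behind it; z points along the fingers, x is the direction in which the jaws open and shut, and the axes are right-handed (so a half turn about z gives the same grasp; the last joint's range is limited). The gripper opens to 92 mm and grips with 3 to 60 N. Pads are 19 mm wide; open, the fingers measure 130 mm over their backs; the gripper's body (75 mm by 190 mm) begins 47 mm behind the grasp point.
Start: joints at [-8.365, 19.595, 87.324, -0, 73.075, -8.365], TCP at [525.019, 0.019, 226.741] pointing down, gripper open.
Joint ranges: [-145.02, 145.02], [-44.19, 115.74], [2.07, 154.8], [-57.11, 237.11], [16.16, 152.29], [-177.93, 177.93]. Speed limits (degrees/s): [147.25, 147.25, 180, 180, 180, 180].

### API

Orientations are given as [roll, pitch, yaw] about the fixed x, y, z axes, in that order (R = Rz(yaw) Ry(pitch) Rx(roll)).
In Python, from cell import ctrl gives the robot as it stands. The module is installed in compiled form; this text tells all that it offers.
- The arm moves only by the tool play_rows, never from a script. Its argument "increments" is a list of rows, each an object of numbers: "dx", "dy", "dz": the shift along the tool's x, y, z in cm; "roll": the turn about the tool's z in rad; "jaw": the finger opening in cm, from 0 to 9.18. In form: [{"dx": .., "dy": .., "dz": .., "roll": .., "jaw": ..}, ...]. A call has 1 to 20 rows; each row is the pose to reach, as a shift and turn from the pose measured when the call began, along the tool's axes at that moment; what a row does not reach only later rows make up. A row lasts 1/8 s, in which the tool goes at most 62.5 mm and 10.7 degrees, less where a joint would pass 70% of its speed; a pose out of reach is approached as far as the arm can. A call with a gripper value outside its range is refused whole. The fingers move at their own pace and stop on an object; "force" is the grip in N (left out, the last holds). Time passes only in rows, so rows that repeat a pose let the fingers close. It gives the time, the measured TCP pose, the force and the opening at its end, in the units of the state.
- ctrl.sense(): the state, without advancing time (a new reading comes with each control period).
- ctrl.get_image(name): name is "scene" or "side" or "wrist"; returns a dict with "color" (420x560x3 uint8, red, green, blue), "fx", "fy", "cx", "cy" (pixels), "dist_coeffs" ([k1, k2, p1, p2, k3] as OpenCV has them; the pictures are not rectified), "extrinsics" (4x4, takes a point from camera to world coordinates). Camera axes: x right, y down, z forward; pixel columns grow to the right and rows downward; lengths in mm; the calibration is good to about 2 mm. A picture is of the moment at which its call begins. There is no depth.
- ctrl.close_job(): hands the job in, once; it reports no verdict.
The state is a dict: "t": time; "qpos": joint angles; "joint_vel": joint speeds; "joint_torque": joint torques, N m; "tool_pos": TCP position; "eef_rot": TCP orientation; "wrist_force": force on the tool from outside, world axes, zero at the start; "ft_torque": the same for the moment, N m; "opening": opening from 0.0 (shut) to 1.0 (fully open).
Only numpy, scipy, OpenCV 4.12 (cv2) and the standard library are available. Lean on these libraries where they do the work, as an engineer would, in place of code of your own. Each camera call takes 0.05 s, during which the arm holds its last target. There are 200 camera calls.

### The job

The centrifuge has stopped and its hood stands part-open on its strut. Reach in under the hood, lift the loose cover off the rotor by its knob and lay it flat, knob up, in the shallow steel tray; then lift out the insert that carries the tubes, keeping it upright, and stand it in the white tub. Set both down gently, leave the balance insert in its bucket, and do not shift the hood or disturb anything else on the bench.

Things in the scene. Friction and masses are not known exactly. Their poses are not given: they have to be found in the camera images.
- centrifuge: Fixed white bench centrifuge, 360 deep (its x) x 300 wide (its y), flat deck 190 above the bench. Origin: centre of its underside. Its front looks along its own -x (roughly to the robot's right, world -y). A round bowl 196 across opens in the deck, centred at its x = -20; the rotor stands in it. The hood is hinged along the rear of the deck.
- hood (a joint): Opening angle of the hood: 0 = closed flat on the deck; starts part-open, 0.87 to 1.05 rad, held by friction (3.5 N m). A hollow shell 310 long, 300 wide, 85 thick, hinged on a line along the centrifuge's y at its x = +150, z = 190. Its underside is the plane rising from that line towards the front at this angle; it overhangs the rotor.
- hood_tip (a point): Middle of the hood's free front edge, on its underside, 310 from the hinge line. A tool standing upright on the cover's knob strikes the hood; one whose back leans about 35 degrees towards the centrifuge's front passes beneath it.
- rotor: Fixed rotor drum in the bowl, 176 across, does not turn. Origin: on its axis, underside, 85 above the bench. Rim at z = 90. Four open buckets (66 outside, 60 bore, floor z = 13, mouth z = 95) stand 48 from the axis: sample in the one at its -x, balance at +x, others empty. Its -x points within 1.2 rad of the centrifuge's front.
- cover: Loose grey rotor cover: upside-down dish 176 across, 48 high, wall 4, hollow, top face 140 across; black knob on top, a cylinder 36 across from z = 48 to 88. 0.35 kg. Origin: on its axis at the skirt's lower edge. Starts on the drum's rim over the inserts, whose stems reach 38 above its lower edge: it must rise 45 straight up before going sideways.
- cover_knob (a point): Point to grip: on the axis of the knob, 74 above the cover's lower edge (14 below the knob's top). Higher than mid-knob, so that the fingertips of a tilted gripper stay clear of the cover's top.
- sample: Loose grey insert that carries the tubes, under the cover at the start: round body 53 across, 55 high; six capped tubes round the stem (cap tops at z = 72); round central stem 16 across up to z = 115. 0.24 kg. Origin: centre of its underside. It stands in its bucket, 98 above the bench, and must rise 95 to clear the deck.
- sample_stem (a point): Point to grip on the sample insert: on the stem's axis, 101 above the underside (14 below the stem's top).
- balance: Loose balance insert, same body (53 x 55) and stem as the sample insert but no tubes: flat top. In the bucket across from the sample. It must stay there.
- tray: Fixed shallow square steel tray, 230 x 230, floor 3 thick, rim 12 high and 3 thick. Origin: centre of its underside. The cover goes here: 224 inside, for the cover's 176.
- tub: Fixed open white tub, 150 (its x) x 110 (its y) x 50 high, walls and floor 4. Origin: centre of its underside. The sample insert goes in here, anywhere clear of the walls.
- tip_box: Bystander: loose closed pipette-tip box 120 (x) x 85 (y) x 71 high. Origin: centre of its underside, as for all bystanders. It may change places with the tub.
- spray_bottle: Bystander: white trigger spray bottle, 72 diameter, 220 high, its head reaching 62 out along its -x at the top.
- wash_bottle: Bystander: wash bottle, 64 diameter, 153 high, with a thin bent spout to 204.
- gel_bottle: Bystander: hand gel pump bottle, 66 diameter, 174 high.
- beaker: Bystander: glass beaker, 60 diameter, 90 high. (Other fixed things stand along the back and the sides of the bench, beyond x = 0.78 or |y| = 0.4, none over 150 high.)
Mind the look-alikes: they are no part of the job. Leave any turquoise look-alike of the cover alone.

How it is judged:
By the outcome, as a careful person would: the job done as asked, in the order asked, and still so for the second after the job is handed in, with the robot touching nothing.
It also fails if it takes over 66 s, if anything falls off the work surface, if the arm or the gripper's body presses on something with over 40 N, if the wrist force passes 120 N, or if a joint passes its speed limit or range.

## Working session

There is one attempt and no reset: what is moved stays moved. The work goes in short steps, Python scripts to look and compute and a tool call to move; the robot and the scene stay as the last step left them, time stands still between calls to the robot, and variables do not carry over. Pictures are saved under pics/ and viewed, about 8 in all and at most 12, crops included, and the job is handed in when it is done.

Besides the shell and the picture viewer there is one more tool, called after ">>>" by a JSON object that holds its "name" and its "arguments", one argument or row to a line. play_rows: Moves the arm, as the interface text tells. Its arguments: {"type":"object","properties":{"increments":{"type":"array"},"force":{"type":"number"}},"required":["increments"]}

```bash
mkdir -p pics; cat > h.py <<'E'
import numpy as np, cv2
from cell import ctrl
def snap(n,f):
    im=ctrl.get_image(n); np.savez('pics/'+f+'.npz',**im); cv2.imwrite('pics/'+f+'.png',im['color'][:,:,::-1]); return im
def load(f): return dict(np.load('pics/'+f+'.npz'))
def KD(im): return np.array([[im['fx'],0,im['cx']],[0,im['fy'],im['cy']],[0,0,1]],float),np.array(im['dist_coeffs'],float)
def ray(im,uv):
    K,D=KD(im); p=cv2.undistortPoints(np.array([[uv]],float),K,D)[0,0]
    E=np.array(im['extrinsics']); d=E[:3,:3]@np.array([p[0],p[1],1]); return E[:3,3],d/np.linalg.norm(d)
def atz(im,uv,z):
    o,d=ray(im,uv); return o+d*(z-o[2])/d[2]
def proj(im,P):
    K,D=KD(im); E=np.linalg.inv(np.array(im['extrinsics'])); r,_=cv2.Rodrigues(E[:3,:3])
    return cv2.projectPoints(np.atleast_2d(np.array(P,float)),r,E[:3,3],K,D)[0][:,0]
def tri(*ps):
    A=0;b=0
    for im,uv in ps:
        o,d=ray(im,uv); M=np.eye(3)-np.outer(d,d); A=A+M; b=b+M@o
    return np.linalg.solve(A,b)
E
python3 - <<'E'
from h import *
import numpy as np
ims=[snap(n,n+'0') for n in('scene','side','wrist')]
for i in ims: print(np.round(i['extrinsics'],3).tolist(),i['fx'])
a=np.hstack([ims[0]['color'],ims[1]['color']]) 
print(ctrl.sense())
E
```

```text
[[0.954, -0.283, 0.095, 455.744], [-0.298, -0.908, 0.294, -413.723], [0.003, -0.309, -0.951, 1675.788], [0.0, 0.0, 0.0, 1.0]] 514.5397753443225
[[0.198, 0.927, -0.317, 1018.785], [0.98, -0.186, 0.067, -52.278], [0.003, -0.324, -0.946, 1420.159], [0.0, 0.0, 0.0, 1.0]] 421.6079898832209
[[1.0, 0.002, -0.001, 524.639], [0.002, -0.967, -0.254, 66.23], [-0.002, 0.254, -0.967, 383.938], [0.0, 0.0, 0.0, 1.0]] 320.35988496302474
{'t': 0.15, 'qpos': array([-8.36514152e+00,  1.96281601e+01,  8.73627615e+01, -8.95763289e-05,
        7.30768021e+01, -8.36799400e+00]), 'joint_vel': array([-0.0448321 , -0.07651232, -0.22959562, -0.02604415,  0.00250709,
       -0.08085119]), 'joint_torque': array([ 7.52666965e-04, -4.31470585e+01, -2.44352603e+01,  7.18239485e-02,
        5.38185902e-02, -1.32920518e-04]), 'tool_pos': array([5.24698523e+02, 6.64961367e-02, 2.26208086e+02]), 'eef_rot': array([-1.79990229e+02,  6.70152148e-02,  2.88432114e-03]), 'wrist_force': array([ 0.02099383,  0.46317669, -0.10618561]), 'ft_torque': array([-0.03335021, -0.01769025, -0.01360317]), 'opening': 0.9989527313397922}
```

View pics/scene0.png

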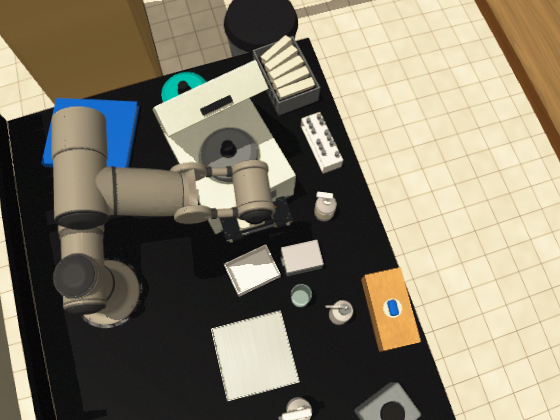

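View pics/side0.png

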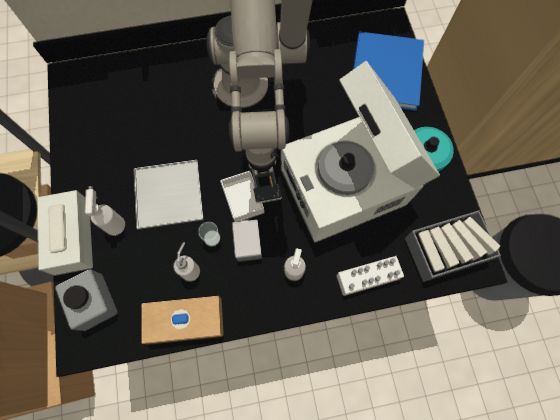

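The scene view shows the cover (grey, black knob) in the bowl at scene (228,149) / side (347,161). The turquoise look-alike is at scene (183,87) / side (432,148), behind the machine, so I'll leave it alone. The tray is at scene (255,355) and the tub, which is open and white, at scene (252,270). The closed tip box is beside the tub at (302,257). Next is an enlarged crop of both views for accurate pixels.

```bash
python3 - <<'E'
from h import *
a=load('scene0')['color'][60:260,140:340]; b=load('side0')['color'][55:255,260:460]
r=lambda x:cv2.resize(x,(400,400),interpolation=3)
c=load('scene0')['color'][235:405,200:370]; d=load('side0')['color'][140:290,125:275]
# first: machine at 2x each , 800x400
im=np.hstack([r(a),r(b)]); cv2.imwrite('pics/m.png',im[:,:,::-1])
f=lambda x:cv2.resize(x,(400,400),interpolation=3)
cv2.imwrite('pics/t.png',np.hstack([f(c),f(d)])[:,:,::-1])
E
```

```text
(no output)
```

View pics/m.png

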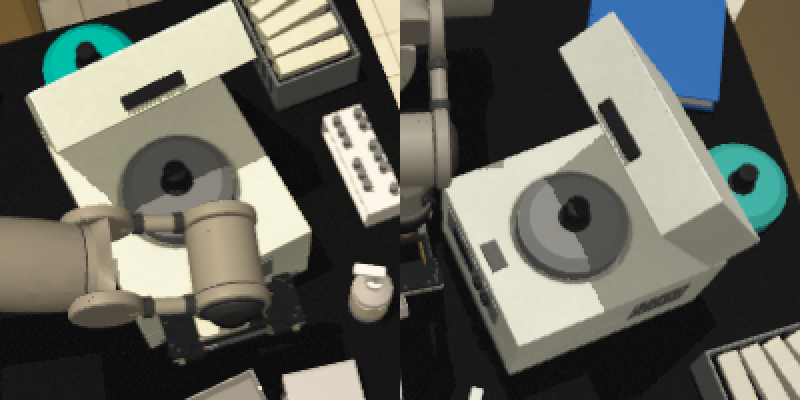

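View pics/t.png

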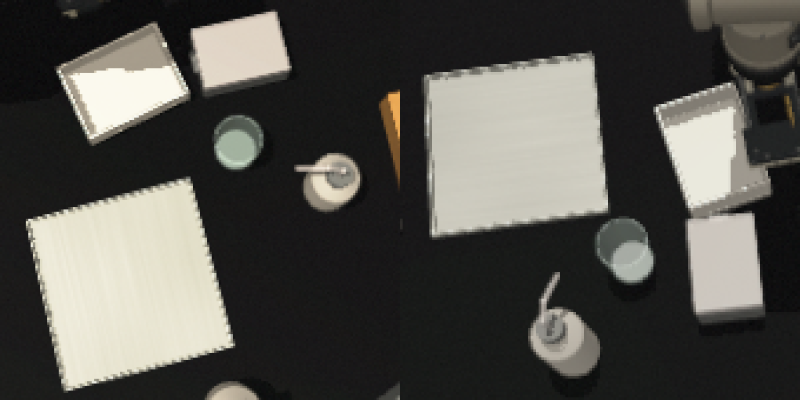

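```bash
python3 - <<'E'
from h import *
s=load('scene0');d=load('side0')
S=lambda u,v:(140+u/2,60+v/2); D=lambda u,v:(260+(u-400)/2,55+v/2)
T=lambda u,v:(200+u*.425,235+v*.425); U=lambda u,v:(125+(u-400)*.375,140+v*.375)
p=lambda n,x:print(n,np.round(x,1))
p('knob s',atz(s,S(175,169),263));p('knob d',atz(d,D(574,204),263));p('tri',tri((s,S(175,169)),(d,D(574,204))))
p('cov rim centre d', atz(d,D(573,227),175)); p('s',atz(s,S(179,190),175))
f1=atz(d,D(443,190),190);f2=atz(d,D(513,345),190);p('deck front',(f1,f2,np.linalg.norm(f1-f2)))
h1=tri((s,S(55,152)),(d,D(560,50)));h2=tri((s,S(257,60)),(d,D(663,236)));p('hood',(h1,h2,np.linalg.norm(h1-h2)))
g=[atz(s,T(*q),12) for q in((27,219),(190,180),(233,347),(66,389))]; p('tray s',g);p('c',np.mean(g,0))
g=[atz(d,U(*q),12) for q in((424,75),(593,55),(608,213),(431,236))]; p('tray d',g);p('c',np.mean(g,0))
g=[atz(s,T(*q),50) for q in((58,69),(156,24),(189,96),(94,143))]; p('tub s',g);p('c',np.mean(g,0))
p('tub d',[atz(d,U(*q),50) for q in((656,105),(770,190),(695,215))])
p('tipbox d',[atz(d,U(*q),71) for q in((687,218),(752,213),(762,307),(694,312))])
p('beaker top',atz(d,U(622,243),90));p('wash',atz(d,U(552,328),153));p('wash s',atz(s,T(340,170),153))
E
```

```text
knob s [513.2 268.5 263. ]
knob d [504.6 261.5 263. ]
tri [512.8 257.3 283.2]
cov rim centre d [505.  273.6 175. ]
s [513.  273.5 175. ]Traceback (most recent call last):
  File "<stdin>", line 8, in <module>
  File "<stdin>", line 5, in <lambda>
    return _wrapfunc(a, 'round', decimals=decimals, out=out)
    return _wrapit(obj, method, *args, **kwds)
    conv = _array_converter(obj)
ValueError: setting an array element with a sequence. The requested array has an inhomogeneous shape after 1 dimensions. The detected shape was (3,) + inhomogeneous part.
```

```bash
python3 - <<'E'
from h import *
s=load('scene0');d=load('side0')
S=lambda u,v:(140+u/2,60+v/2); D=lambda u,v:(260+(u-400)/2,55+v/2)
T=lambda u,v:(200+u*.425,235+v*.425); U=lambda u,v:(125+(u-400)*.375,140+v*.375)
p=lambda n,x:print(n,np.round(x,0).tolist())
f1=atz(d,D(443,190),190);f2=atz(d,D(513,345),190);p('deck front',(f1,f2));print(np.linalg.norm(f1-f2))
h1=tri((s,S(55,152)),(d,D(560,50)));h2=tri((s,S(257,60)),(d,D(663,236)));p('hood',(h1,h2));print(np.linalg.norm(h1-h2))
g=[atz(s,T(*q),12) for q in((27,219),(190,180),(233,347),(66,389))]; p('tray s',g);p('c',np.mean(g,0))
g=[atz(d,U(*q),12) for q in((424,75),(593,55),(608,213),(431,236))]; p('tray d',g);p('c',np.mean(g,0))
g=[atz(s,T(*q),50) for q in((58,69),(156,24),(189,96),(94,143))]; p('tub s',g);p('c',np.mean(g,0))
p('tub d',[atz(d,U(*q),50) for q in((656,105),(770,190),(695,215))])
p('tipbox d',[atz(d,U(*q),71) for q in((687,218),(752,213),(762,307),(694,312))])
p('beaker top',atz(d,U(622,243),90));p('wash',atz(d,U(552,328),153));p('wash s',atz(s,T(340,170),153))
E
```

```text
deck front [[406.0, 79.0, 190.0], [684.0, 131.0, 190.0]]
282.4833042424473
hood [[360.0, 249.0, 451.0], [655.0, 305.0, 452.0]]
299.9331047502369
tray s [[301.0, -212.0, 12.0], [528.0, -227.0, 12.0], [516.0, -455.0, 12.0], [290.0, -441.0, 12.0]]
c [409.0, -334.0, 12.0]
tray d [[284.0, -444.0, 12.0], [299.0, -214.0, 12.0], [530.0, -225.0, 12.0], [515.0, -456.0, 12.0]]
c [407.0, -335.0, 12.0]
tub s [[399.0, -34.0, 50.0], [546.0, -13.0, 50.0], [559.0, -123.0, 50.0], [418.0, -146.0, 50.0]]
c [480.0, -79.0, 50.0]
tub d [[407.0, -138.0, 50.0], [553.0, -12.0, 50.0], [567.0, -112.0, 50.0]]
tipbox d [[576.0, -122.0, 71.0], [586.0, -41.0, 71.0], [707.0, -50.0, 71.0], [697.0, -133.0, 71.0]]
beaker top [599.0, -204.0, 90.0]
wash [703.0, -290.0, 153.0]
wash s [705.0, -288.0, 153.0]
```

The hood tip comes out at (507,277,451), which gives an angle of about 58.5°, and the knob is at about (509,268). Those fit the given sizes. An upright tool would strike the hood, and the rows offer no tilt. The tool should tilt if I drive it past where it can point straight down (high up, where q5 runs out), and later calls keep whatever orientation is measured. To lean the right way, that has to be done facing azimuth ~100°. First I raise and retract.

>>> {"name": "play_rows", "arguments": {
  "increments": [
    {"dx": -2, "dy": 0, "dz": -6},
    {"dx": -4, "dy": 0, "dz": -12},
    {"dx": -6, "dy": 0, "dz": -18},
    {"dx": -8, "dy": 0, "dz": -24},
    {"dx": -10, "dy": 0, "dz": -30, "roll": -0.1},
    {"dx": -11, "dy": 0, "dz": -34, "roll": -0.187},
    {"dx": -11, "dy": 0, "dz": -34, "roll": -0.187}
  ]
}}

```text
schema error: expected keys dx, dy, dz, roll, jaw
```

>>> {"name": "play_rows", "arguments": {
  "increments": [
    {"dx": -2, "dy": 0, "dz": -6, "roll": 0, "jaw": 9.1},
    {"dx": -4, "dy": 0, "dz": -12, "roll": 0, "jaw": 9.1},
    {"dx": -6, "dy": 0, "dz": -18, "roll": 0, "jaw": 9.1},
    {"dx": -8, "dy": 0, "dz": -24, "roll": 0, "jaw": 9.1},
    {"dx": -10, "dy": 0, "dz": -30, "roll": -0.1, "jaw": 9.1},
    {"dx": -11, "dy": 0, "dz": -34, "roll": -0.187, "jaw": 9.1},
    {"dx": -11, "dy": 0, "dz": -34, "roll": -0.187, "jaw": 9.1}
  ]
}}

```text
t: 1.02
tool_pos: [414.7, 0.0, 569.5]
eef_rot: [179.9, -0.3, 10.7]
wrist_force: [0.2, 0.7, -0.8]
opening: 0.992
```

```bash
python3 -c "
from h import *
s=ctrl.sense()
for k in('t','qpos','tool_pos','eef_rot'):print(k,np.round(s[k],2))"
```

```text
t 1.02
qpos [-10.61   6.72  51.25  -0.   121.69 -21.36]
tool_pos [4.1468e+02 4.0000e-02 5.6948e+02]
eef_rot [179.87  -0.32  10.75]
```

>>> {"name": "play_rows", "arguments": {
  "increments": [
    {"dx": -1.2, "dy": -5, "dz": 0, "roll": 0, "jaw": 9.1},
    {"dx": -2.4, "dy": -10, "dz": 0, "roll": 0, "jaw": 9.1},
    {"dx": -3.6, "dy": -15, "dz": 0, "roll": 0, "jaw": 9.1},
    {"dx": -4.8, "dy": -20.3, "dz": 0, "roll": 0, "jaw": 9.1},
    {"dx": -6.6, "dy": -25, "dz": 0, "roll": 0, "jaw": 9.1},
    {"dx": -8.4, "dy": -30, "dz": 0, "roll": 0, "jaw": 9.1},
    {"dx": -10.3, "dy": -34.5, "dz": 0, "roll": 0, "jaw": 9.1},
    {"dx": -14, "dy": -37.3, "dz": 0, "roll": 0, "jaw": 9.1},
    {"dx": -18, "dy": -40, "dz": 0, "roll": 0, "jaw": 9.1},
    {"dx": -22, "dy": -42.8, "dz": 0, "roll": 0, "jaw": 9.1},
    {"dx": -25.5, "dy": -45.5, "dz": 0, "roll": 0, "jaw": 9.1},
    {"dx": -30, "dy": -47, "dz": 0, "roll": 0, "jaw": 9.1},
    {"dx": -35, "dy": -48.5, "dz": 0, "roll": 0, "jaw": 9.1},
    {"dx": -41, "dy": -50, "dz": 0, "roll": 0, "jaw": 9.1},
    {"dx": -41, "dy": -50, "dz": 0, "roll": 0, "jaw": 9.1}
  ]
}}

```text
t: 2.9
tool_pos: [-85.1, 414.7, 564.5]
eef_rot: [179.7, -0.2, 11.1]
wrist_force: [0.2, 0.8, -0.3]
opening: 0.992
```

```bash
python3 -c "
from h import *
s=ctrl.sense()
for k in('t','qpos','tool_pos','eef_rot'):print(k,np.round(s[k],2))"
```

```text
t 2.9
qpos [ 91.42   7.95  50.61  -0.35 121.69  80.09]
tool_pos [-85.09 414.73 564.51]
eef_rot [179.7   -0.25  11.15]
```

>>> {"name": "play_rows", "arguments": {
  "increments": [
    {"dx": -2.3, "dy": -4, "dz": -4, "roll": 0, "jaw": 9.1},
    {"dx": -4.6, "dy": -8, "dz": -8, "roll": 0, "jaw": 9.1},
    {"dx": -6, "dy": -12, "dz": -12, "roll": 0, "jaw": 9.1},
    {"dx": -7, "dy": -16, "dz": -16, "roll": 0, "jaw": 9.1},
    {"dx": -7, "dy": -20, "dz": -20, "roll": 0, "jaw": 9.1},
    {"dx": -7, "dy": -22, "dz": -20, "roll": 0, "jaw": 9.1}
  ]
}}

```text
t: 3.65
tool_pos: [-140.1, 435.6, 661.3]
eef_rot: [178.2, 0.2, 11.1]
wrist_force: [-0.6, -0.5, 0.7]
opening: 0.994
```

```bash
python3 -c "
from h import *
s=ctrl.sense()
for k in('t','qpos','tool_pos','eef_rot'):print(k,np.round(s[k],2))"
```

```text
t 3.65
qpos [ 98.12  27.41   2.24   0.3  152.18  87.28]
tool_pos [-140.11  435.64  661.26]
eef_rot [178.18   0.24  11.1 ]
```

The tilt is limited by q3≈2 and q5≈152. Pushing upward lets only q2 fall, which leans the tool outward.

>>> {"name": "play_rows", "arguments": {
  "increments": [
    {"dx": 0, "dy": 4, "dz": -60, "roll": 0, "jaw": 9.1},
    {"dx": 0, "dy": 4, "dz": -60, "roll": 0, "jaw": 9.1},
    {"dx": 0, "dy": 4, "dz": -60, "roll": 0, "jaw": 9.1},
    {"dx": 0, "dy": 4, "dz": -60, "roll": 0, "jaw": 9.1}
  ]
}}

```text
t: 4.15
tool_pos: [-131.0, 407.7, 690.1]
eef_rot: [-178.0, 0.0, 11.1]
wrist_force: [0.9, -0.3, 0.0]
opening: 0.99
```

```bash
python3 -c "
from h import *
s=ctrl.sense()
for k in('t','qpos','tool_pos','eef_rot'):print(k,np.round(s[k],2))"
```

```text
t 4.15
qpos [ 97.41  23.65   2.19   0.36 152.21  86.66]
tool_pos [-131.05  407.68  690.09]
eef_rot [-1.7804e+02  4.0000e-02  1.1080e+01]
```

>>> {"name": "play_rows", "arguments": {
  "increments": [
    {"dx": 0, "dy": 30, "dz": -200, "roll": 0, "jaw": 9.1},
    {"dx": 0, "dy": 30, "dz": -200, "roll": 0, "jaw": 9.1},
    {"dx": 0, "dy": 30, "dz": -200, "roll": 0, "jaw": 9.1}
  ]
}}

```text
t: 4.53
tool_pos: [-124.7, 375.3, 718.2]
eef_rot: [-174.0, -0.3, 11.1]
wrist_force: [-0.1, -0.0, 0.3]
opening: 0.994
```

```bash
python3 -c "
from h import *
s=ctrl.sense()
for k in('t','qpos','tool_pos','eef_rot'):print(k,np.round(s[k],2))"
```

```text
t 4.53
qpos [ 97.12  19.7    2.13   0.32 152.22  86.34]
tool_pos [-124.72  375.32  718.24]
eef_rot [-174.05   -0.26   11.06]
```

>>> {"name": "play_rows", "arguments": {
  "increments": [
    {"dx": 0, "dy": 30, "dz": -200, "roll": 0, "jaw": 9.1},
    {"dx": 0, "dy": 30, "dz": -200, "roll": 0, "jaw": 9.1}
  ]
}}

```text
t: 4.78
tool_pos: [-119.5, 345.4, 740.7]
eef_rot: [-170.6, -0.5, 11.0]
wrist_force: [-0.4, -0.1, -0.1]
opening: 0.992
```

>>> {"name": "play_rows", "arguments": {
  "increments": [
    {"dx": 0, "dy": 30, "dz": -200, "roll": 0, "jaw": 9.1},
    {"dx": 0, "dy": 30, "dz": -200, "roll": 0, "jaw": 9.1}
  ]
}}

```text
t: 5.03
tool_pos: [-115.6, 313.6, 761.4]
eef_rot: [-167.2, -0.9, 10.9]
wrist_force: [0.1, -0.1, -0.5]
opening: 0.987
```

>>> {"name": "play_rows", "arguments": {
  "increments": [
    {"dx": 0, "dy": 30, "dz": -200, "roll": 0, "jaw": 9.1},
    {"dx": 0, "dy": 30, "dz": -200, "roll": 0, "jaw": 9.1}
  ]
}}

```text
t: 5.28
tool_pos: [-113.5, 279.8, 779.8]
eef_rot: [-163.8, -1.3, 10.8]
wrist_force: [0.2, 0.2, 0.4]
opening: 0.991
```

>>> {"name": "play_rows", "arguments": {
  "increments": [
    {"dx": 0, "dy": 30, "dz": -200, "roll": 0, "jaw": 9.1},
    {"dx": 0, "dy": 30, "dz": -200, "roll": 0, "jaw": 9.1}
  ]
}}

```text
t: 5.52
tool_pos: [-114.2, 242.8, 795.8]
eef_rot: [-160.4, -1.8, 10.6]
wrist_force: [-0.0, 0.8, 0.6]
opening: 0.993
```

>>> {"name": "play_rows", "arguments": {
  "increments": [
    {"dx": 0, "dy": 100, "dz": -200, "roll": 0, "jaw": 9.1},
    {"dx": 0, "dy": 100, "dz": -200, "roll": 0, "jaw": 9.1}
  ]
}}

```text
t: 5.78
tool_pos: [-124.5, 179.4, 810.8]
eef_rot: [-156.8, -2.6, 10.1]
wrist_force: [-0.4, 0.1, 0.3]
opening: 0.993
```

>>> {"name": "play_rows", "arguments": {
  "increments": [
    {"dx": 0, "dy": 100, "dz": -200, "roll": 0, "jaw": 9.1},
    {"dx": 0, "dy": 100, "dz": -200, "roll": 0, "jaw": 9.1}
  ]
}}

```text
t: 6.02
tool_pos: [-118.0, 119.9, 818.6]
eef_rot: [-154.5, -2.6, 10.1]
wrist_force: [-0.3, -0.6, 0.4]
opening: 0.993
```

>>> {"name": "play_rows", "arguments": {
  "increments": [
    {"dx": 0, "dy": 100, "dz": -200, "roll": 0, "jaw": 9.1},
    {"dx": 0, "dy": 100, "dz": -200, "roll": 0, "jaw": 9.1}
  ]
}}

```text
t: 6.28
tool_pos: [-42.6, 88.3, 830.6]
eef_rot: [-151.3, -4.5, 9.4]
wrist_force: [-0.3, -0.3, 0.6]
opening: 0.992
```

>>> {"name": "play_rows", "arguments": {
  "increments": [
    {"dx": 0, "dy": 100, "dz": -200, "roll": 0, "jaw": 9.1},
    {"dx": 0, "dy": 100, "dz": -200, "roll": 0, "jaw": 9.1}
  ]
}}

```text
t: 6.52
tool_pos: [-2.2, 64.2, 835.1]
eef_rot: [-148.8, -4.6, 9.4]
wrist_force: [1.5, 0.1, 0.7]
opening: 0.992
```

```bash
python3 -c "
from h import *
s=ctrl.sense()
for k in('t','qpos','tool_pos','eef_rot'):print(k,np.round(s[k],2))"
```

```text
t 6.52
qpos [140.38  -8.29   2.11 -57.11 152.22  71.32]
tool_pos [ -2.2   64.25 835.09]
eef_rot [-148.76   -4.55    9.38]
```

```bash
cat >> h.py <<'E'
from scipy.spatial.transform import Rotation as Ro
def st():
    s=ctrl.sense(); R=Ro.from_euler('xyz',s['eef_rot'],degrees=True).as_matrix()
    print('t',round(s['t'],2),'q',np.round(s['qpos'],1),'p',np.round(s['tool_pos'],1),'rot',np.round(s['eef_rot'],1),'F',np.round(s['wrist_force'],1),'op',round(s['opening'],3)); return np.array(s['tool_pos']),R
def go(*pts):
    p,R=st()
    print('tool z',np.round(R[:,2],3),'x',np.round(R[:,0],3))
    for q in pts: print(q,'->',np.round(R.T@(np.array(q,float)-p)/10,2))
E
python3 -c "
from h import *
go((-60,200,800),(-120,300,720),(-120,350,700))"
```

```text
t 6.53 q [140.4  -8.3   2.1 -57.1 152.2  71.3] p [ -2.2  64.2 835.1] rot [-148.8   -4.6    9.4] F [1.5 0.1 0.7] op 0.992
tool z [-0.018  0.523 -0.852] x [0.984 0.163 0.079]
(-60, 200, 800) -> [ -3.76 -10.59  10.19]
(-120, 300, 720) -> [ -8.67 -15.9   22.34]
(-120, 350, 700) -> [ -8.01 -19.05  26.66]
```

>>> {"name": "play_rows", "arguments": {
  "increments": [
    {"dx": -2, "dy": -5, "dz": 5, "roll": 0, "jaw": 9.1},
    {"dx": -3.8, "dy": -10.6, "dz": 10, "roll": 0.05, "jaw": 9.1},
    {"dx": -5, "dy": -12.5, "dz": 15, "roll": 0.1, "jaw": 9.1},
    {"dx": -7, "dy": -14, "dz": 19, "roll": 0.15, "jaw": 9.1},
    {"dx": -8.7, "dy": -16, "dz": 22.3, "roll": 0.15, "jaw": 9.1},
    {"dx": -8, "dy": -19, "dz": 26.6, "roll": 0.15, "jaw": 9.1},
    {"dx": -8, "dy": -19, "dz": 26.6, "roll": 0.15, "jaw": 9.1},
    {"dx": -8, "dy": -19, "dz": 26.6, "roll": 0.15, "jaw": 9.1},
    {"dx": -8, "dy": -19, "dz": 26.6, "roll": 0.15, "jaw": 9.1}
  ]
}}

```text
t: 7.65
tool_pos: [-120.4, 352.2, 695.7]
eef_rot: [-149.1, -0.2, 2.1]
wrist_force: [-0.5, -1.1, 0.3]
opening: 0.991
```

```bash
python3 -c "
from h import *
go((-60,200,800))"
```

```text
t 7.65 q [101.3  -9.6  52.5  -5.1 106.5  96.4] p [-120.4  352.2  695.7] rot [-149.1   -0.2    2.1] F [-0.5 -1.1  0.3] op 0.991
tool z [-0.016  0.514 -0.858] x [0.999 0.036 0.003]
(-60, 200, 800) -> [  5.53   7.87 -16.86]
```

>>> {"name": "play_rows", "arguments": {
  "increments": [
    {"dx": 0, "dy": 0, "dz": -30, "roll": 0, "jaw": 9.1},
    {"dx": 0, "dy": 0, "dz": -30, "roll": 0, "jaw": 9.1},
    {"dx": 0, "dy": 0, "dz": -40, "roll": 0, "jaw": 9.1},
    {"dx": 0, "dy": 0, "dz": -60, "roll": 0, "jaw": 9.1}
  ]
}}

```text
t: 8.15
tool_pos: [-104.5, 261.5, 834.7]
eef_rot: [-147.1, 2.7, 2.7]
wrist_force: [0.4, 2.1, 0.1]
opening: 0.992
```

```bash
python3 -c "
from h import *
go((-60,200,800))"
```

```text
t 8.15 q [ 94.5   1.1   5.    2.1 141.   94.6] p [-104.5  261.5  834.7] rot [-147.1    2.7    2.7] F [0.4 2.1 0.1] op 0.992
tool z [-0.066  0.54  -0.839] x [ 0.998  0.048 -0.047]
(-60, 200, 800) -> [ 4.31  7.11 -0.7 ]
```

```bash
python3 -c "
from h import *
go((0,270,800),(130,260,740),(250,190,700),(380,90,650),(450,40,620),(490,30,560),(520,80,480))"
```

```text
t 8.15 q [ 94.5   1.1   5.    2.1 141.   94.6] p [-104.5  261.5  834.7] rot [-147.1    2.7    2.7] F [0.4 2.1 0.1] op 0.992
tool z [-0.066  0.54  -0.839] x [ 0.998  0.048 -0.047]
(0, 270, 800) -> [10.63  1.31  2.68]
(130, 260, 740) -> [23.84  5.59  6.33]
(250, 190, 700) -> [35.67 13.81  5.11]
(380, 90, 650) -> [48.4  25.11  3.06]
(450, 40, 620) -> [55.29 31.04  2.41]
(490, 30, 560) -> [59.52 35.19  6.64]
(520, 80, 480) -> [63.13 35.37 15.86]
```

>>> {"name": "play_rows", "arguments": {
  "increments": [
    {"dx": 5, "dy": 0.7, "dz": 1.3, "roll": -0.04, "jaw": 9.1},
    {"dx": 10.6, "dy": 1.3, "dz": 2.7, "roll": -0.087, "jaw": 9.1},
    {"dx": 15, "dy": 2.7, "dz": 4, "roll": -0.087, "jaw": 9.1},
    {"dx": 19.5, "dy": 4.2, "dz": 5.2, "roll": -0.087, "jaw": 9.1},
    {"dx": 23.8, "dy": 5.6, "dz": 6.3, "roll": -0.087, "jaw": 9.1},
    {"dx": 28, "dy": 8.4, "dz": 5.9, "roll": -0.087, "jaw": 9.1},
    {"dx": 32, "dy": 11, "dz": 5.5, "roll": -0.087, "jaw": 9.1},
    {"dx": 35.7, "dy": 13.8, "dz": 5.1, "roll": -0.087, "jaw": 9.1},
    {"dx": 40, "dy": 17.6, "dz": 4.4, "roll": -0.087, "jaw": 9.1},
    {"dx": 44, "dy": 21.3, "dz": 3.7, "roll": -0.087, "jaw": 9.1},
    {"dx": 48.4, "dy": 25.1, "dz": 3.1, "roll": -0.087, "jaw": 9.1},
    {"dx": 52, "dy": 28, "dz": 2.7, "roll": -0.087, "jaw": 9.1},
    {"dx": 55.3, "dy": 31, "dz": 2.4, "roll": -0.087, "jaw": 9.1},
    {"dx": 57.5, "dy": 33, "dz": 4.5, "roll": -0.087, "jaw": 9.1},
    {"dx": 59.5, "dy": 35.2, "dz": 6.6, "roll": -0.087, "jaw": 9.1},
    {"dx": 61, "dy": 35.3, "dz": 11, "roll": -0.087, "jaw": 9.1},
    {"dx": 63.1, "dy": 35.4, "dz": 15.9, "roll": -0.087, "jaw": 9.1},
    {"dx": 63.1, "dy": 35.4, "dz": 15.9, "roll": -0.087, "jaw": 9.1},
    {"dx": 63.1, "dy": 35.4, "dz": 15.9, "roll": -0.087, "jaw": 9.1}
  ]
}}

```text
t: 10.52
tool_pos: [519.4, 80.0, 481.2]
eef_rot: [-147.1, -0.1, 7.0]
wrist_force: [-0.6, -0.5, 0.4]
opening: 0.991
```

```bash
python3 -c "
from h import *
snap('wrist','w1'); snap('side','d1')
p,R=st(); k=np.array([509,268,249]); tcp=k+19*R[:,2]
go(tcp-150*R[:,2],tcp-60*R[:,2],tcp)
print(proj(load('w1'),[[509,268,263],[509,268,223]]))"
```

```text
t 10.62 q [-17.7  18.7  57.4  33.  114.8 -13.4] p [519.6  79.4 481.5] rot [-147.1   -0.2    6.9] F [-0.4 -0.7  0.4] op 0.986
t 10.62 q [-17.7  18.7  57.4  33.  114.8 -13.4] p [519.6  79.4 481.5] rot [-147.1   -0.2    6.9] F [-0.4 -0.7  0.4] op 0.986
tool z [-0.062  0.539 -0.84 ] x [0.993 0.12  0.004]
[517.14721858 197.39139067 359.04111558] -> [ 1.13 -3.21 16.66]
[511.54989284 245.90112227 283.44034915] -> [ 1.13 -3.21 25.66]
[507.81834234 278.24094334 233.0398382 ] -> [ 1.13 -3.21 31.66]
[[284.55325573 139.77173554]
 [283.7440096  153.28121304]]
```

View pics/w1.png

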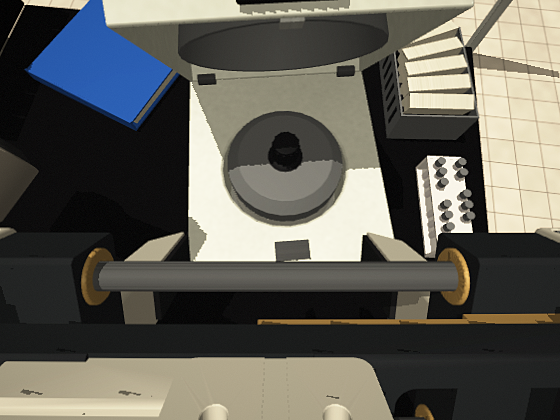

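The wrist view shows the knob centre at about (285,138), against a predicted (284.5,139.8), and the cover rim spans x 223–343, y 111–225. That matches, so I'll do one numeric cross-check and then go in.

```bash
python3 -c "
from h import *
w=load('w1')
print(atz(w,(285,138),263))
a=np.linspace(0,6.283,60)
for x,y in((509,268),(511,270)):
  q=proj(w,np.c_[x+88*np.cos(a),y+88*np.sin(a),0*a+175]); print(q.min(0),q.max(0))
"
```

```text
[509.29514087 270.7833046  263.        ]
[228.64658347 119.83555626] [337.16059118 219.20141214]
[230.07106792 118.95570317] [338.46733034 218.111044  ]
```

>>> {"name": "play_rows", "arguments": {
  "increments": [
    {"dx": 1.1, "dy": -3.3, "dz": 5, "roll": 0, "jaw": 9.1},
    {"dx": 1.1, "dy": -3.3, "dz": 10, "roll": 0, "jaw": 9.1},
    {"dx": 1.1, "dy": -3.3, "dz": 15, "roll": 0, "jaw": 9.1},
    {"dx": 1.1, "dy": -3.3, "dz": 19, "roll": 0, "jaw": 9.1},
    {"dx": 1.1, "dy": -3.3, "dz": 22, "roll": 0, "jaw": 9.1},
    {"dx": 1.1, "dy": -3.3, "dz": 24, "roll": 0, "jaw": 9.1},
    {"dx": 1.1, "dy": -3.3, "dz": 24, "roll": 0, "jaw": 9.1}
  ]
}}

```text
t: 11.5
tool_pos: [512.1, 237.6, 298.3]
eef_rot: [-147.1, -0.2, 6.9]
wrist_force: [-0.4, -0.3, 0.5]
opening: 0.991
```

```bash
python3 -c "
from h import *
p,R=st(); k=np.array([509.2,269.5,249]); tcp=k+19*R[:,2]
w=snap('wrist','w2');go(tcp)
print(proj(w,[[509,269.5,263]]))
im=w['color'][60:300,140:420]
cv2.imwrite('pics/w2c.png',cv2.resize(im,None,fx=1.5,fy=1.5)[:,:,::-1])"
```

```text
t 11.5 q [ -1.1  19.9  83.6  32.8  82.9 -14.1] p [512.1 237.6 298.3] rot [-147.1   -0.2    6.9] F [-0.4 -0.3  0.5] op 0.991
t 11.55 q [ -1.1  19.8  83.5  32.8  82.9 -14.1] p [512.6 237.3 299.1] rot [-147.2   -0.3    6.9] F [ 0.1 -0.2  0.3] op 0.993
tool z [-0.061  0.539 -0.84 ] x [0.993 0.12  0.005]
[508.01501602 279.74080732 233.03999755] -> [ 0.02 -0.    7.87]
[[276.87387994 209.94333325]]
```

View pics/w2c.png

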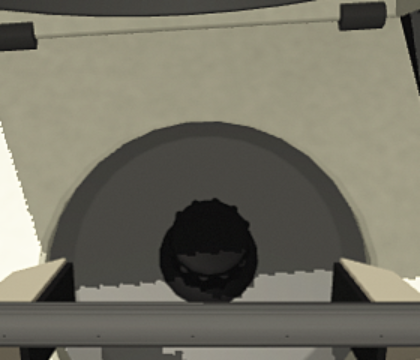

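The crop shows the knob centred between the open fingers at crop (209,230), which is image (279,213) against a predicted (277,210). That is within 2 mm. Descending and gripping.

>>> {"name": "play_rows", "arguments": {
  "increments": [
    {"dx": 0.1, "dy": 0, "dz": 3, "roll": 0, "jaw": 9.1},
    {"dx": 0.1, "dy": 0, "dz": 5.5, "roll": 0, "jaw": 9.1},
    {"dx": 0.1, "dy": 0, "dz": 7, "roll": 0, "jaw": 9.1},
    {"dx": 0.1, "dy": 0, "dz": 7.8, "roll": 0, "jaw": 9.1},
    {"dx": 0.1, "dy": 0, "dz": 7.8, "roll": 0, "jaw": 9.1},
    {"dx": 0.1, "dy": 0, "dz": 7.8, "roll": 0, "jaw": 5},
    {"dx": 0.1, "dy": 0, "dz": 7.8, "roll": 0, "jaw": 3},
    {"dx": 0.1, "dy": 0, "dz": 7.8, "roll": 0, "jaw": 2},
    {"dx": 0.1, "dy": 0, "dz": 7.8, "roll": 0, "jaw": 2},
    {"dx": 0.1, "dy": 0, "dz": 7.8, "roll": 0, "jaw": 2},
    {"dx": 0.1, "dy": 0, "dz": 7.8, "roll": 0, "jaw": 2}
  ],
  "force": 30
}}

```text
t: 12.92
tool_pos: [509.0, 279.4, 233.6]
eef_rot: [-147.2, -0.3, 6.9]
wrist_force: [-0.9, -0.4, -0.3]
opening: 0.386
```

```bash
python3 -c "
from h import *
p,R=st(); go(p+[0,0,25],p+[0,0,55],p+[5,-30,75],p+[30,-180,130])"
```

```text
t 12.93 q [  3.4  23.3  89.   34.5  73.  -15.5] p [509.  279.4 233.6] rot [-147.2   -0.3    6.9] F [-0.9 -0.4 -0.3] op 0.386
t 12.93 q [  3.4  23.3  89.   34.5  73.  -15.5] p [509.  279.4 233.6] rot [-147.2   -0.3    6.9] F [-0.9 -0.4 -0.3] op 0.386
tool z [-0.06   0.539 -0.84 ] x [0.993 0.12  0.006]
[509.03195716 279.41273909 258.5882319 ] -> [ 0.01 -1.36 -2.1 ]
[509.03195716 279.41273909 288.5882319 ] -> [ 0.03 -2.98 -4.62]
[514.03195716 249.41273909 308.5882319 ] -> [ 0.18 -1.51 -7.95]
[539.03195716  99.41273909 363.5882319 ] -> [  0.89   8.27 -20.81]
```

Opening is 35.5 mm on a 36 mm knob, so it's gripped. Lifting straight up, then out towards the front.

>>> {"name": "play_rows", "arguments": {
  "increments": [
    {"dx": 0, "dy": -0.5, "dz": -0.7, "roll": 0, "jaw": 2},
    {"dx": 0, "dy": -1.2, "dz": -1.8, "roll": 0, "jaw": 2},
    {"dx": 0, "dy": -2.1, "dz": -3.2, "roll": 0, "jaw": 2},
    {"dx": 0, "dy": -3, "dz": -4.6, "roll": 0, "jaw": 2},
    {"dx": 0, "dy": -3, "dz": -4.6, "roll": 0, "jaw": 2},
    {"dx": 0.1, "dy": -2.5, "dz": -6, "roll": 0, "jaw": 2},
    {"dx": 0.2, "dy": -1.5, "dz": -8, "roll": 0, "jaw": 2},
    {"dx": 0.4, "dy": 1, "dz": -11, "roll": 0, "jaw": 2},
    {"dx": 0.5, "dy": 3, "dz": -14, "roll": 0, "jaw": 2},
    {"dx": 0.7, "dy": 5.5, "dz": -17, "roll": 0, "jaw": 2},
    {"dx": 0.9, "dy": 8.3, "dz": -20.8, "roll": 0, "jaw": 2},
    {"dx": 0.9, "dy": 8.3, "dz": -20.8, "roll": 0, "jaw": 2}
  ]
}}

```text
t: 14.42
tool_pos: [540.3, 95.7, 363.9]
eef_rot: [-147.2, -0.4, 6.6]
wrist_force: [-0.2, 0.3, -3.2]
opening: 0.382
```

```bash
python3 -c "
from h import *
# tray centre (408,-334); knob z when rim on floor 3 -> 77
p,R=st(); k=np.array([408,-334,77]); off=19*R[:,2]
snap('scene','s2'); snap('side','d2')
go((500,0,360),k+off+[0,0,180],k+off+[0,0,30],k+off+[0,0,0])
a,b=load('s2')['color'],load('d2')['color']
im=np.hstack([cv2.resize(a[60:260,140:340],(400,400)),cv2.resize(b[55:255,260:460],(400,400))]);cv2.imwrite('pics/m2.png',im[:,:,::-1])
"
```

```text
t 14.43 q [-15.5  21.   71.7  30.7  99.1 -20.5] p [540.3  95.7 363.9] rot [-147.2   -0.4    6.6] F [-0.2  0.3 -3.2] op 0.382
t 14.53 q [-15.3  21.   71.9  30.7  99.1 -20.4] p [539.2  98.4 363.1] rot [-147.1   -0.3    6.8] F [-0.6  0.7 -2.9] op 0.387
tool z [-0.06   0.539 -0.84 ] x [0.993 0.118 0.005]
(500, 0, 360) -> [-5.06  7.97 -4.81]
[ 406.92090863 -323.77209171  241.02422291] -> [-18.19  40.47 -11.73]
[ 406.92090863 -323.77209171   91.02422291] -> [-18.26  48.61   0.87]
[ 406.92090863 -323.77209171   61.02422291] -> [-18.28  50.24   3.39]
```

View pics/m2.png

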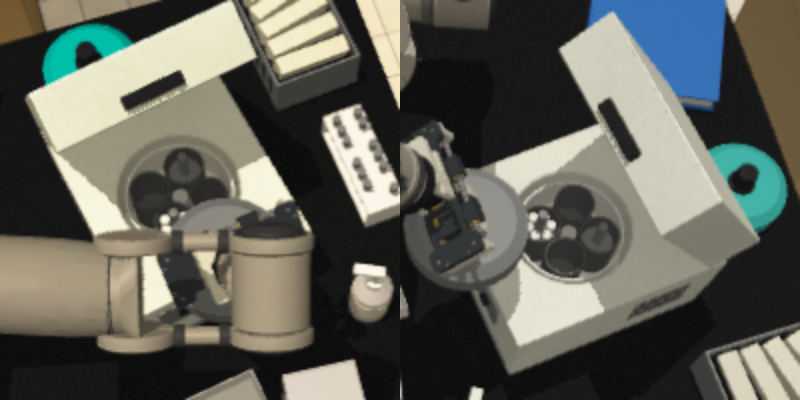

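```bash
python3 -c "
from h import *
d=load('side0');s=load('scene0')
print(atz(d,(92,200),220),atz(d,(108,222),100),atz(s,(297,411),220), atz(s,(297,411),100))
print(atz(d,(331.5,168),170),atz(d,(360,171),213))
"
```

```text
[ 473.10014756 -520.27919637  220.        ] [ 506.24096627 -520.12178517  100.        ] [ 480.30852092 -519.14793907  220.        ] [ 482.33333325 -527.83810246  100.        ]
[491.63930681 227.55654367 170.        ] [537.29648254 302.92421813 213.        ]
```

The side crop shows the hood unmoved and the cover held. The tubed sample (white caps) is at crop (543,226), side pixel (331.5,168), and the balance at crop (600,235). The spray bottle stands at about (485,-523), behind the tray, so I'll aim slightly forward of tray centre.

>>> {"name": "play_rows", "arguments": {
  "increments": [
    {"dx": -2, "dy": 4, "dz": -2, "roll": 0, "jaw": 2},
    {"dx": -4.5, "dy": 9, "dz": -3.5, "roll": 0, "jaw": 2},
    {"dx": -7, "dy": 14, "dz": -5, "roll": 0, "jaw": 2},
    {"dx": -9.5, "dy": 19, "dz": -6.5, "roll": 0, "jaw": 2},
    {"dx": -12, "dy": 24, "dz": -7.5, "roll": 0, "jaw": 2},
    {"dx": -14.5, "dy": 29, "dz": -8.5, "roll": 0, "jaw": 2},
    {"dx": -16.8, "dy": 34, "dz": -10, "roll": 0, "jaw": 2},
    {"dx": -18.6, "dy": 39.4, "dz": -11, "roll": 0, "jaw": 2},
    {"dx": -18.6, "dy": 39.4, "dz": -11, "roll": 0, "jaw": 2},
    {"dx": -18.6, "dy": 39.4, "dz": -11, "roll": 0, "jaw": 2}
  ]
}}

```text
t: 15.78
tool_pos: [401.7, -310.5, 240.5]
eef_rot: [-147.0, -0.3, 6.8]
wrist_force: [1.1, 1.0, -2.0]
opening: 0.388
```

```bash
python3 -c "
from h import *
p,R=st(); k=np.array([402,-322,77]); off=19*R[:,2]
snap('scene','s3'); snap('side','d3')
go(k+off+[0,0,80],k+off+[0,0,30],k+off+[0,0,10],k+off)
a,b=load('s3')['color'],load('d3')['color']
im=np.hstack([cv2.resize(a[220:420,180:380],(400,400)),cv2.resize(b[130:330,60:260],(400,400))]);cv2.imwrite('pics/m3.png',im[:,:,::-1])
"
```

```text
t 15.78 q [-55.7  33.4  70.7  15.3 105.1 -62.5] p [ 401.7 -310.5  240.5] rot [-147.    -0.3    6.8] F [ 1.1  1.  -2. ] op 0.388
t 15.88 q [-55.7  33.4  70.7  15.3 105.1 -62.5] p [ 402.  -310.1  241.3] rot [-147.1   -0.3    6.9] F [ 0.4  0.4 -3.6] op 0.383
tool z [-0.061  0.539 -0.84 ] x [0.993 0.12  0.006]
[ 400.84960602 -311.7294564   141.05658356] -> [-0.19  5.57  8.34]
[ 400.84960602 -311.7294564    91.05658356] -> [-0.21  8.28 12.54]
[ 400.84960602 -311.7294564    71.05658356] -> [-0.22  9.36 14.22]
[ 400.84960602 -311.7294564    61.05658356] -> [-0.23  9.91 15.06]
```

View pics/m3.png

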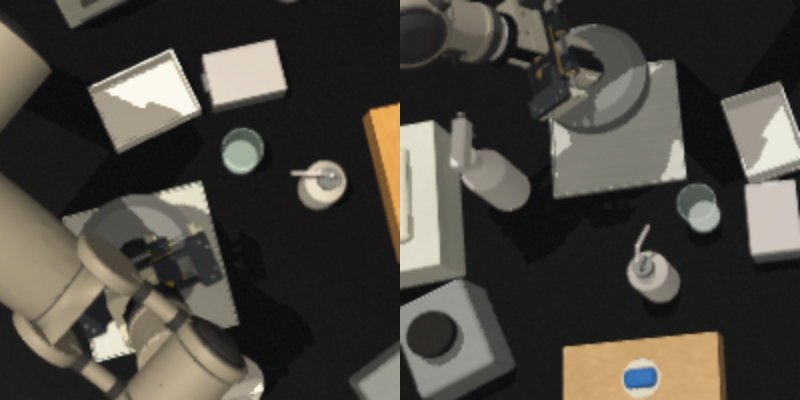

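```bash
python3 -c "
from h import *
p,R=st(); a=load('s3');b=load('d3')
for s in (66,150,200,250,300,350,400):
  P=p-s*R[:,2]; print(s,P.round(),proj(a,P).round(),proj(b,P).round(), 'crop',((proj(a,P)-[180,220])*2).round(),((proj(b,P)-[60,130])*2+[400,0]).round())
"
```

```text
t 15.88 q [-55.7  33.4  70.7  15.3 105.1 -62.5] p [ 402.  -310.1  241.3] rot [-147.1   -0.3    6.9] F [ 0.4  0.4 -3.6] op 0.383
66 [ 406. -346.  297.] [[251. 356.]] [[140. 159.]] crop [[141. 271.]] [[560.  58.]]
150 [ 411. -391.  367.] [[256. 372.]] [[116. 152.]] crop [[153. 304.]] [[511.  45.]]
200 [ 414. -418.  409.] [[260. 383.]] [[100. 148.]] crop [[161. 325.]] [[480.  36.]]
250 [ 417. -445.  451.] [[264. 394.]] [[ 83. 143.]] crop [[169. 348.]] [[445.  26.]]
300 [ 420. -472.  493.] [[269. 406.]] [[ 64. 138.]] crop [[178. 373.]] [[408.  16.]]
350 [ 423. -499.  535.] [[274. 420.]] [[ 44. 133.]] crop [[188. 400.]] [[368.   5.]]
400 [ 426. -526.  577.] [[279. 434.]] [[ 22. 127.]] crop [[198. 429.]] [[324.  -7.]]
```

>>> {"name": "play_rows", "arguments": {
  "increments": [
    {"dx": -0.1, "dy": 1.5, "dz": 2, "roll": 0, "jaw": 2},
    {"dx": -0.2, "dy": 3.5, "dz": 5, "roll": 0, "jaw": 2},
    {"dx": -0.2, "dy": 5.6, "dz": 8.3, "roll": 0, "jaw": 2},
    {"dx": -0.2, "dy": 7.2, "dz": 10.8, "roll": 0, "jaw": 2},
    {"dx": -0.2, "dy": 8.3, "dz": 12.5, "roll": 0, "jaw": 2},
    {"dx": -0.2, "dy": 8.3, "dz": 12.5, "roll": 0, "jaw": 2}
  ]
}}

```text
t: 16.62
tool_pos: [401.3, -310.5, 91.0]
eef_rot: [-147.0, -0.3, 7.0]
wrist_force: [0.1, 0.2, -2.8]
opening: 0.386
```

```bash
python3 -c "
from h import *
p,R=st(); k=np.array([402,-322,77]); off=19*R[:,2]
snap('side','d4');snap('scene','s4');
go(k+off+[0,0,10],k+off)
a,b=load('s4')['color'],load('d4')['color']
im=np.hstack([cv2.resize(a[220:420,180:380],(400,400)),cv2.resize(b[130:330,60:260],(400,400))]);cv2.imwrite('pics/m4.png',im[:,:,::-1])
"
```

```text
t 16.62 q [-55.7  42.   80.1  14.7  87.9 -67.3] p [ 401.3 -310.5   91. ] rot [-147.    -0.3    7. ] F [ 0.1  0.2 -2.8] op 0.386
t 16.73 q [-55.8  41.9  79.9  14.7  87.9 -67.3] p [ 401.8 -311.8   92.4] rot [-147.2   -0.4    7. ] F [ 0.1  0.7 -3. ] op 0.382
tool z [-0.06   0.538 -0.841] x [0.993 0.121 0.006]
[ 400.81454021 -311.72944911   71.05915719] -> [-0.11  1.14  1.8 ]
[ 400.81454021 -311.72944911   61.05915719] -> [-0.11  1.68  2.64]
```

View pics/m4.png

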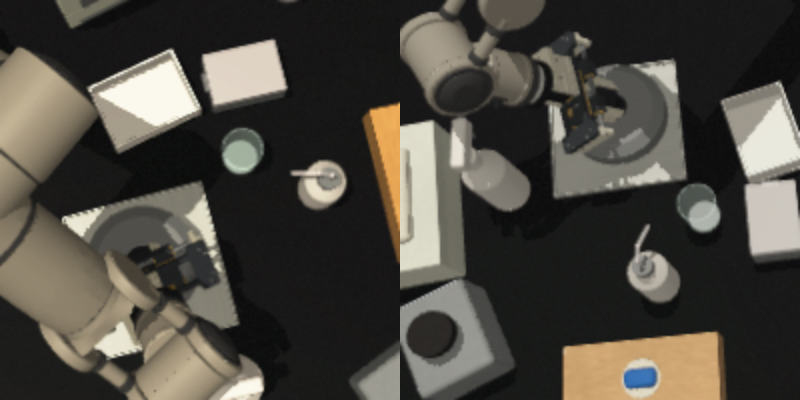

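```bash
python3 -c "
from h import *
a=load('s4');b=load('d4')
print(tri((a,(180+228/2,220+350/2)),(b,(60+65/2,130+92/2))))
print('head',tri((a,(180+250/2,220+376/2)),(b,(60+60/2,130+125/2))))
b=b['color'][150:260,70:180];cv2.imwrite('pics/m5.png',np.hstack([cv2.resize(b,(400,400),interpolation=3),cv2.resize(a['color'][320:420,240:340],(400,400),interpolation=3)])[:,:,::-1])
"
```

```text
[ 477.63497377 -462.99053559  372.71181844]
head [ 493.94659633 -501.85094403  305.29231527]
```

View pics/m5.png

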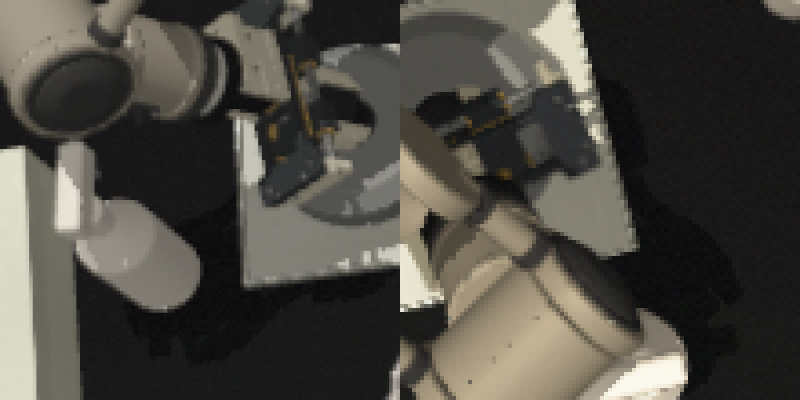

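The close-up shows the wrist cap at about z 372 (bottom ~320), well above the 220 mm bottle. Lowering gently.

>>> {"name": "play_rows", "arguments": {
  "increments": [
    {"dx": -0.1, "dy": 0.6, "dz": 0.9, "roll": 0, "jaw": 2},
    {"dx": -0.1, "dy": 1.1, "dz": 1.8, "roll": 0, "jaw": 2},
    {"dx": -0.1, "dy": 1.3, "dz": 2.1, "roll": 0, "jaw": 2},
    {"dx": -0.1, "dy": 1.45, "dz": 2.3, "roll": 0, "jaw": 2},
    {"dx": -0.1, "dy": 1.55, "dz": 2.45, "roll": 0, "jaw": 2},
    {"dx": -0.1, "dy": 1.6, "dz": 2.55, "roll": 0, "jaw": 2},
    {"dx": -0.1, "dy": 1.6, "dz": 2.55, "roll": 0, "jaw": 2}
  ]
}}

```text
t: 17.6
tool_pos: [400.9, -311.6, 62.4]
eef_rot: [-147.2, -0.4, 7.0]
wrist_force: [0.8, -0.2, -3.5]
opening: 0.384
```

```bash
python3 -c "
from h import *
p,R=st(); go(p+[0,0,-1],p+[0,0,-2])"
```

```text
t 17.6 q [-55.8  44.1  81.2  14.7  84.6 -68.2] p [ 400.9 -311.6   62.4] rot [-147.2   -0.4    7. ] F [ 0.8 -0.2 -3.5] op 0.384
t 17.6 q [-55.8  44.1  81.2  14.7  84.6 -68.2] p [ 400.9 -311.6   62.4] rot [-147.2   -0.4    7. ] F [ 0.8 -0.2 -3.5] op 0.384
tool z [-0.06   0.538 -0.841] x [0.993 0.121 0.007]
[ 400.94100813 -311.5515446    61.35770523] -> [-0.    0.05  0.08]
[ 400.94100813 -311.5515446    60.35770523] -> [-0.    0.11  0.17]
```

>>> {"name": "play_rows", "arguments": {
  "increments": [
    {"dx": 0, "dy": 0.05, "dz": 0.08, "roll": 0, "jaw": 2},
    {"dx": 0, "dy": 0.08, "dz": 0.13, "roll": 0, "jaw": 2},
    {"dx": 0, "dy": 0.08, "dz": 0.13, "roll": 0, "jaw": 2}
  ]
}}

```text
t: 17.98
tool_pos: [401.3, -311.8, 61.6]
eef_rot: [-147.3, -0.4, 7.0]
wrist_force: [1.1, -1.3, 5.2]
opening: 0.387
```

Contact: the force went from -3.5 to +5.2 N. Releasing and backing off along the tool.

>>> {"name": "play_rows", "arguments": {
  "increments": [
    {"dx": 0, "dy": 0, "dz": 0, "roll": 0, "jaw": 3.8},
    {"dx": 0, "dy": 0, "dz": 0, "roll": 0, "jaw": 5},
    {"dx": 0, "dy": 0, "dz": 0, "roll": 0, "jaw": 8},
    {"dx": 0, "dy": 0, "dz": 0, "roll": 0, "jaw": 8},
    {"dx": 0, "dy": 0, "dz": -1, "roll": 0, "jaw": 8},
    {"dx": 0, "dy": 0, "dz": -3, "roll": 0, "jaw": 8},
    {"dx": 0, "dy": 0, "dz": -7, "roll": 0, "jaw": 8},
    {"dx": 0, "dy": -2, "dz": -12, "roll": 0, "jaw": 8},
    {"dx": 0, "dy": -5, "dz": -17, "roll": 0, "jaw": 8},
    {"dx": 0, "dy": -8, "dz": -22, "roll": 0, "jaw": 8},
    {"dx": 0, "dy": -8, "dz": -22, "roll": 0, "jaw": 8}
  ]
}}

```text
t: 19.35
tool_pos: [406.5, -364.7, 295.0]
eef_rot: [-147.8, -0.7, 7.0]
wrist_force: [0.2, 0.6, -0.4]
opening: 0.873
```

```bash
python3 -c "
from h import *
p,R=st(); go((450,-100,420),(500,40,480),(500,120,420))"
```

```text
t 19.35 q [-58.   36.4  56.6  15.1 115.7 -62. ] p [ 406.5 -364.7  295. ] rot [-147.8   -0.7    7. ] F [ 0.2  0.6 -0.4] op 0.873
t 19.35 q [-58.   36.4  56.6  15.1 115.7 -62. ] p [ 406.5 -364.7  295. ] rot [-147.8   -0.7    7. ] F [ 0.2  0.6 -0.4] op 0.873
tool z [-0.055  0.53  -0.846] x [0.993 0.121 0.012]
(450, -100, 420) -> [  7.68 -28.4    3.21]
(500, 40, 480) -> [ 14.41 -42.8    5.28]
(500, 120, 420) -> [ 15.31 -46.31  14.6 ]
```

>>> {"name": "play_rows", "arguments": {
  "increments": [
    {"dx": 1.6, "dy": -5.7, "dz": 0.6, "roll": 0, "jaw": 8},
    {"dx": 3.2, "dy": -11.4, "dz": 1.3, "roll": 0, "jaw": 8},
    {"dx": 4.8, "dy": -17, "dz": 2, "roll": 0, "jaw": 8},
    {"dx": 6.2, "dy": -22.7, "dz": 2.6, "roll": 0, "jaw": 8},
    {"dx": 7.7, "dy": -28.4, "dz": 3.2, "roll": 0, "jaw": 8},
    {"dx": 10, "dy": -33.5, "dz": 4, "roll": 0, "jaw": 8},
    {"dx": 12.2, "dy": -38, "dz": 4.6, "roll": 0, "jaw": 8},
    {"dx": 14.4, "dy": -42.8, "dz": 5.3, "roll": 0, "jaw": 8},
    {"dx": 15, "dy": -44.5, "dz": 10, "roll": 0, "jaw": 8},
    {"dx": 15.3, "dy": -46.3, "dz": 14.6, "roll": 0, "jaw": 8},
    {"dx": 15.3, "dy": -46.3, "dz": 14.6, "roll": 0, "jaw": 8},
    {"dx": 15.3, "dy": -46.3, "dz": 14.6, "roll": 0, "jaw": 8}
  ]
}}

```text
t: 20.85
tool_pos: [500.0, 119.4, 420.1]
eef_rot: [-147.8, -0.7, 7.0]
wrist_force: [0.1, -0.1, 1.3]
opening: 0.871
```

```bash
python3 -c "
from h import *
st()
w=snap('wrist','w5'); a=snap('side','d5')['color']; s=snap('scene','s5')
q=proj(w,[[509,269.5,190]])[0].astype(int); print(q, proj(w,[[492,228,213]]))
x0,y0=q[0]-100,max(0,q[1]-90)
b=w['color'][y0:y0+200,x0:x0+200]; print(x0,y0)
c=a[130:290,120:280]
cv2.imwrite('pics/m6.png',np.hstack([cv2.resize(b,(400,400),interpolation=3),cv2.resize(c,(400,400),interpolation=3)])[:,:,::-1])
"
```

```text
t 20.85 q [-13.9  15.1  71.2  31.  103.5 -16.3] p [500.  119.4 420.1] rot [-147.8   -0.7    7. ] F [ 0.1 -0.1  1.3] op 0.871
[293 167] [[277.82569452 189.17784894]]
193 77
```

View pics/m6.png

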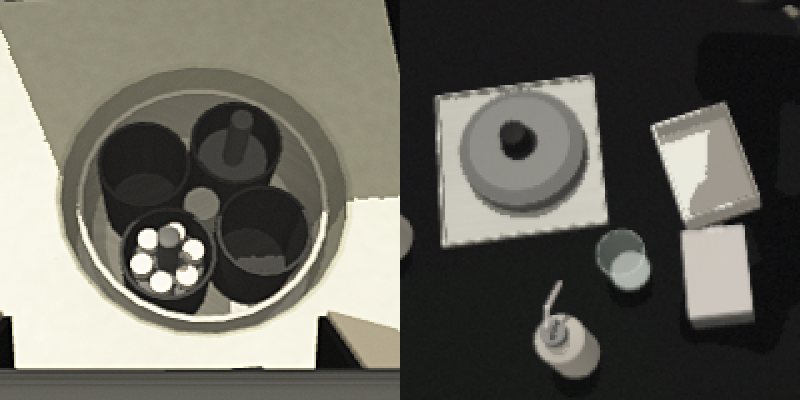

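Left crop: the sample (six white caps) is in the near-left bucket with its stem top at crop (170,238), image (278,196). The balance stem top is at crop (242,119), image (314,136.5), in the opposite bucket. Right crop: the cover lies flat, knob up, inside the tray.

```bash
python3 -c "
from h import *
w=load('w5')
a=atz(w,(278,196),213);b=atz(w,(314,136.5),213)
print(a,b,(a+b)/2,np.linalg.norm(a-b)); print(atz(w,(193+84,77+126),180))
d=load('d5'); print('side stem?')
k=np.array([*a[:2],199]);p,R=st();off=19*R[:,2]
go(k+off-100*R[:,2],k+off-40*R[:,2],k+off)
"
```

```text
[493.29990733 219.08567481 213.        ] [530.53753595 307.62231259 213.        ] [511.91872164 263.3539937  213.        ] 96.04882723908953
[492.48481848 220.28959844 180.        ]
side stem?
t 21.0 q [-14.   15.1  71.2  31.  103.5 -16.3] p [500.4 118.7 420.5] rot [-147.8   -0.8    6.9] F [ 0.6  1.  -0.1] op 0.871
t 21.0 q [-14.   15.1  71.2  31.  103.5 -16.3] p [500.4 118.7 420.5] rot [-147.8   -0.8    6.9] F [ 0.6  1.  -0.1] op 0.871
tool z [-0.053  0.53  -0.847] x [0.993 0.12  0.013]
[497.56726618 176.17808354 267.56914947] -> [ 0.2   3.28 16.01]
[494.40625962 207.96148448 216.7771869 ] -> [ 0.2   3.28 22.01]
[492.29892191 229.15041845 182.91587852] -> [ 0.2   3.28 26.01]
```

```bash
python3 -c "
from h import *
def caps(f,x0,y0,x1,y1,th=200):
    im=load(f); g=im['color'][y0:y1,x0:x1].min(2); n,l,s,c=cv2.connectedComponentsWithStats((g>th).astype('uint8'))
    for i in range(1,n): print(f,s[i,4],c[i]+[x0,y0],atz(im,c[i]+[x0,y0],170).round(1))
caps('w5',193+60,77+105,193+105,77+150); caps('d2',322,156,342,182,180); caps('d5',322,156,342,182,180)
"
```

```text
w5 21 [282.14285714 191.33333333] [497.3 241.2 170. ]
w5 70 [266.34285714 196.05714286] [476.4 231.6 170. ]
w5 69 [289.75362319 201.1884058 ] [509.4 228.3 170. ]
w5 84 [263.26190476 208.5       ] [474.6 213.2 170. ]
w5 71 [286.33802817 214.67605634] [506.9 208.5 170. ]
w5 85 [273.04705882 217.64705882] [489.5 202.1 170. ]
w5 23 [256.47826087 223.2173913 ] [468.3 191.6 170. ]
d2 1 [322. 156.] [443.6 207.2 170. ]
d2 11 [326.36363636 162.90909091] [470.7 215.4 170. ]
d2 5 [325.  168.2] [488.2 206.7 170. ]
d2 11 [335.36363636 166.90909091] [490.3 240.8 170. ]
d2 10 [327.3 172.2] [503.4 210.7 170. ]
d2 11 [333.09090909 171.54545455] [504.9 229.6 170. ]
d5 1 [322. 156.] [443.6 207.2 170. ]
d5 11 [326.36363636 162.90909091] [470.7 215.4 170. ]
d5 14 [323.78571429 167.64285714] [485.5 203.3 170. ]
d5 11 [335.36363636 166.90909091] [490.3 240.8 170. ]
d5 10 [327.3 172.2] [503.4 210.7 170. ]
d5 10 [333.2 171.7] [505.5 229.9 170. ]
```

The stem estimates agree: wrist caps (492.4,220.8), side caps (488,222), stem (493,219). I'll use (491.5,221), and grip 3 mm high to clear the bucket mouths.

>>> {"name": "play_rows", "arguments": {
  "increments": [
    {"dx": 0, "dy": 1.5, "dz": 5, "roll": 0, "jaw": 3.6},
    {"dx": 0, "dy": 2.9, "dz": 10, "roll": 0, "jaw": 3.6},
    {"dx": 0, "dy": 2.9, "dz": 15, "roll": 0, "jaw": 3.6},
    {"dx": 0, "dy": 2.9, "dz": 19, "roll": 0, "jaw": 3.6},
    {"dx": 0, "dy": 2.9, "dz": 20, "roll": 0, "jaw": 3.6},
    {"dx": 0, "dy": 2.9, "dz": 20, "roll": 0, "jaw": 3.6},
    {"dx": 0, "dy": 2.9, "dz": 20, "roll": 0, "jaw": 3.6}
  ]
}}

```text
t: 21.88
tool_pos: [494.3, 199.5, 237.3]
eef_rot: [-147.9, -0.9, 6.8]
wrist_force: [-0.7, 0.3, -0.3]
opening: 0.395
```

```bash
python3 -c "
from h import *
w=snap('wrist','w6');p,R=st()
k=np.array([491.5,221,202]);off=19*R[:,2]
go(k+off)
q=proj(w,[[491.5,221,213],[491.5,221,170]]);print(q)
im=w['color'].copy()
x0,y0=int(q[0][0])-80,int(q[0][1])-80
cv2.imwrite('pics/m7.png',cv2.resize(im[y0:y0+160,x0:x0+160],(640,640),interpolation=3)[:600,:,::-1]);print(x0,y0)
"
```

```text
t 21.93 q [ -5.1  20.1  93.   32.6  75.9 -22.9] p [494.1 199.5 237.2] rot [-147.9   -0.9    6.8] F [ 0.6 -0.6  0. ] op 0.394
t 21.93 q [ -5.1  20.1  93.   32.6  75.9 -22.9] p [494.1 199.5 237.2] rot [-147.9   -0.9    6.8] F [ 0.6 -0.6  0. ] op 0.394
tool z [-0.05   0.53  -0.847] x [0.993 0.119 0.016]
[490.55711122 231.06303113 185.91129697] -> [-0.06  0.04  6.03]
[[275.01443702 220.06240826]
 [274.11571713 234.31620814]]
195 140
```

View pics/m7.png

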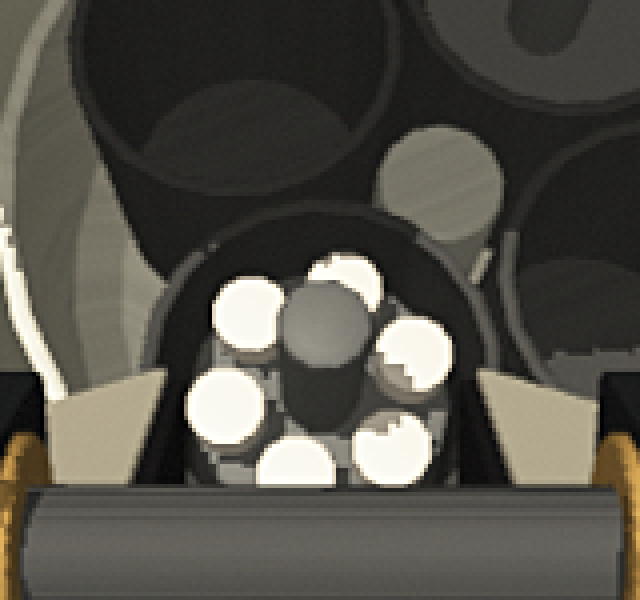

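The stem top is at crop (325,325), image (276.3,221.3), against a predicted (275,220), and it sits centred between the fingers. Closing in and gripping.

>>> {"name": "play_rows", "arguments": {
  "increments": [
    {"dx": 0, "dy": 0, "dz": 2.5, "roll": 0, "jaw": 3.6},
    {"dx": 0, "dy": 0, "dz": 4.5, "roll": 0, "jaw": 3.6},
    {"dx": 0, "dy": 0, "dz": 5.6, "roll": 0, "jaw": 3.6},
    {"dx": 0, "dy": 0, "dz": 6, "roll": 0, "jaw": 3.6},
    {"dx": 0, "dy": 0, "dz": 6, "roll": 0, "jaw": 3.6},
    {"dx": 0, "dy": 0, "dz": 6, "roll": 0, "jaw": 2.2},
    {"dx": 0, "dy": 0, "dz": 6, "roll": 0, "jaw": 1},
    {"dx": 0, "dy": 0, "dz": 6, "roll": 0, "jaw": 0.5},
    {"dx": 0, "dy": 0, "dz": 6, "roll": 0, "jaw": 0.5},
    {"dx": 0, "dy": 0, "dz": 6, "roll": 0, "jaw": 0.5}
  ],
  "force": 30
}}

```text
t: 23.18
tool_pos: [491.2, 231.3, 186.7]
eef_rot: [-147.9, -0.9, 6.8]
wrist_force: [-1.3, -1.1, 5.1]
opening: 0.167
```

```bash
python3 -c "
from h import *
p,R=st(); go(p+[0,0,20],p+[0,0,60],p+[0,0,105],p+[5,-30,135],p+[0,-130,150])"
```

```text
t 23.18 q [ -1.5  23.4  96.9  34.7  68.2 -24.3] p [491.2 231.3 186.7] rot [-147.9   -0.9    6.8] F [-1.3 -1.1  5.1] op 0.167
t 23.18 q [ -1.5  23.4  96.9  34.7  68.2 -24.3] p [491.2 231.3 186.7] rot [-147.9   -0.9    6.8] F [-1.3 -1.1  5.1] op 0.167
tool z [-0.05   0.53  -0.847] x [0.993 0.119 0.016]
[491.17303089 231.3433246  206.68601132] -> [ 0.03 -1.06 -1.69]
[491.17303089 231.3433246  246.68601132] -> [ 0.1  -3.19 -5.08]
[491.17303089 231.3433246  291.68601132] -> [ 0.17 -5.58 -8.89]
[496.17303089 201.3433246  321.68601132] -> [  0.36  -4.61 -13.04]
[491.17303089 101.3433246  336.68601132] -> [ -1.3    2.94 -19.59]
```

>>> {"name": "play_rows", "arguments": {
  "increments": [
    {"dx": 0, "dy": -0.4, "dz": -0.6, "roll": 0, "jaw": 0.5},
    {"dx": 0, "dy": -1.1, "dz": -1.7, "roll": 0, "jaw": 0.5},
    {"dx": 0.1, "dy": -2.2, "dz": -3.5, "roll": 0, "jaw": 0.5},
    {"dx": 0.1, "dy": -3.2, "dz": -5.1, "roll": 0, "jaw": 0.5},
    {"dx": 0.1, "dy": -4.4, "dz": -7, "roll": 0, "jaw": 0.5},
    {"dx": 0.2, "dy": -5.6, "dz": -8.9, "roll": 0, "jaw": 0.5},
    {"dx": 0.2, "dy": -5.6, "dz": -8.9, "roll": 0, "jaw": 0.5},
    {"dx": 0.3, "dy": -5.1, "dz": -11, "roll": 0, "jaw": 0.5},
    {"dx": 0.3, "dy": -4.6, "dz": -13, "roll": 0, "jaw": 0.5},
    {"dx": -0.3, "dy": -1.5, "dz": -15.5, "roll": 0, "jaw": 0.5},
    {"dx": -1, "dy": 1, "dz": -18, "roll": 0, "jaw": 0.5},
    {"dx": -1.3, "dy": 2.9, "dz": -19.6, "roll": 0, "jaw": 0.5},
    {"dx": -1.3, "dy": 2.9, "dz": -19.6, "roll": 0, "jaw": 0.5}
  ]
}}

```text
t: 24.8
tool_pos: [491.4, 100.2, 336.2]
eef_rot: [-147.9, -0.9, 6.7]
wrist_force: [-0.5, 0.4, -2.1]
opening: 0.165
```

```bash
python3 -c "
from h import *
# tub centre (~482,-78); TCP height at sample grip: 186.7 with underside at 98 -> tub floor 4 => 92.7
p,R=st(); d=load('d5')
U=lambda u,v:(120+(u-400)*.4,130+v*.4)
g=[atz(d,U(*q),50) for q in((651,123),(727,102),(761,202),(688,227))]; print(np.round(g),np.mean(g,0))
S=np.array([482,-78,0])+ (np.array([491.2,231.3,0])-[491.5,221,0]); S[2]=92.7
go(S+[0,0,180],S+[0,0,60],S+[0,0,10],S)
for f,n in(('side','d7'),('scene','s7')): snap(f,n)
"
```

```text
t 24.8 q [-16.3  15.8  83.1  29.7  93.6 -24.6] p [491.4 100.2 336.2] rot [-147.9   -0.9    6.7] F [-0.5  0.4 -2.1] op 0.165
[[ 406. -140.   50.]
 [ 395.  -29.   50.]
 [ 552.  -10.   50.]
 [ 568. -114.   50.]] [480.27547855 -72.91472885  50.        ]
t 24.8 q [-16.3  15.8  83.1  29.7  93.6 -24.6] p [491.4 100.2 336.2] rot [-147.9   -0.9    6.7] F [-0.5  0.4 -2.1] op 0.165
tool z [-0.049  0.53  -0.847] x [0.993 0.116 0.015]
[481.7 -67.7 272.7] -> [-3.   17.38 -3.47]
[481.7 -67.7 152.7] -> [-3.19 23.76  6.69]
[481.7 -67.7 102.7] -> [-3.26 26.42 10.92]
[481.7 -67.7  92.7] -> [-3.28 26.95 11.77]
```

>>> {"name": "play_rows", "arguments": {
  "increments": [
    {"dx": -1, "dy": 5, "dz": -1, "roll": 0, "jaw": 0.5},
    {"dx": -2, "dy": 10, "dz": -2, "roll": 0, "jaw": 0.5},
    {"dx": -3, "dy": 14, "dz": -3, "roll": 0, "jaw": 0.5},
    {"dx": -3.3, "dy": 17.2, "dz": -3.4, "roll": 0, "jaw": 0.5},
    {"dx": -3.3, "dy": 17.2, "dz": -3.4, "roll": 0, "jaw": 0.5},
    {"dx": -3.4, "dy": 19.3, "dz": 0, "roll": 0, "jaw": 0.5},
    {"dx": -3.5, "dy": 21.5, "dz": 3.5, "roll": 0, "jaw": 0.5},
    {"dx": -3.5, "dy": 23.6, "dz": 6.8, "roll": 0, "jaw": 0.5},
    {"dx": -3.5, "dy": 24.7, "dz": 8.7, "roll": 0, "jaw": 0.5},
    {"dx": -3.5, "dy": 25.5, "dz": 10, "roll": 0, "jaw": 0.5},
    {"dx": -3.5, "dy": 26, "dz": 10.8, "roll": 0, "jaw": 0.5},
    {"dx": -3.5, "dy": 26.3, "dz": 11.3, "roll": 0, "jaw": 0.5},
    {"dx": -3.5, "dy": 26.3, "dz": 11.3, "roll": 0, "jaw": 0.5}
  ]
}}

```text
t: 26.52
tool_pos: [479.1, -63.1, 100.3]
eef_rot: [-147.8, -0.9, 6.8]
wrist_force: [-0.5, 0.0, -1.5]
opening: 0.165
```

```bash
python3 -c "
from h import *
p,R=st(); go([p[0],p[1],93.2],[p[0],p[1],92],[p[0],p[1],91])
for f,n in(('wrist','w8'),('side','d8')): snap(f,n)"
```

```text
t 26.52 q [-33.1  33.2  96.2  25.7  73.7 -52.6] p [479.1 -63.1 100.3] rot [-147.8   -0.9    6.8] F [-0.5  0.  -1.5] op 0.165
t 26.52 q [-33.1  33.2  96.2  25.7  73.7 -52.6] p [479.1 -63.1 100.3] rot [-147.8   -0.9    6.8] F [-0.5  0.  -1.5] op 0.165
tool z [-0.05   0.53  -0.846] x [0.993 0.118 0.015]
[np.float64(479.13240269533816), np.float64(-63.13200093171159), 93.2] -> [-0.01  0.38  0.6 ]
[np.float64(479.13240269533816), np.float64(-63.13200093171159), 92] -> [-0.01  0.44  0.7 ]
[np.float64(479.13240269533816), np.float64(-63.13200093171159), 91] -> [-0.01  0.5   0.79]
```

>>> {"name": "play_rows", "arguments": {
  "increments": [
    {"dx": 0, "dy": 0.25, "dz": 0.4, "roll": 0, "jaw": 0.5},
    {"dx": 0, "dy": 0.38, "dz": 0.6, "roll": 0, "jaw": 0.5},
    {"dx": 0, "dy": 0.44, "dz": 0.7, "roll": 0, "jaw": 0.5},
    {"dx": 0, "dy": 0.44, "dz": 0.7, "roll": 0, "jaw": 0.5}
  ]
}}

```text
t: 27.12
tool_pos: [479.6, -63.3, 92.8]
eef_rot: [-147.8, -1.0, 6.8]
wrist_force: [-0.9, -0.1, 2.6]
opening: 0.168
```

Contact made. Releasing and backing away.

>>> {"name": "play_rows", "arguments": {
  "increments": [
    {"dx": 0, "dy": 0, "dz": 0, "roll": 0, "jaw": 1.8},
    {"dx": 0, "dy": 0, "dz": 0, "roll": 0, "jaw": 2.5},
    {"dx": 0, "dy": 0, "dz": 0, "roll": 0, "jaw": 4},
    {"dx": 0, "dy": 0, "dz": 0, "roll": 0, "jaw": 4},
    {"dx": 0, "dy": 0, "dz": -1, "roll": 0, "jaw": 4},
    {"dx": 0, "dy": 0, "dz": -3, "roll": 0, "jaw": 4},
    {"dx": 0, "dy": 0, "dz": -7, "roll": 0, "jaw": 4},
    {"dx": 0, "dy": -1, "dz": -12, "roll": 0, "jaw": 4},
    {"dx": 0, "dy": -3, "dz": -17, "roll": 0, "jaw": 4},
    {"dx": 0, "dy": -5, "dz": -22, "roll": 0, "jaw": 4},
    {"dx": 0, "dy": -7, "dz": -26, "roll": 0, "jaw": 4},
    {"dx": 0, "dy": -7, "dz": -26, "roll": 0, "jaw": 4}
  ]
}}

```text
t: 28.62
tool_pos: [485.3, -143.4, 353.8]
eef_rot: [-148.2, -1.3, 6.8]
wrist_force: [-0.4, -0.2, -0.7]
opening: 0.432
```

```bash
python3 -c "
from h import *
st()
for f,n in(('wrist','w9'),('side','d9'),('scene','s9')): snap(f,n)
a=load('w9'); q=proj(a,[[479,-74,119],[479,-74,76]]);print(q)
d0=load('side0')['color'].astype(int);d9=load('d9')['color'].astype(int)
s0=load('scene0')['color'].astype(int);s9=load('s9')['color'].astype(int)
# centrifuge hood / bystanders change check: fraction of strongly changed pixels
for n,a0,b0,r in(('hood side',d0,d9,(60,175,340,440)),('teal',d0,d9,(125,175,412,455)),('spray',d0,d9,(185,240,82,125)),('wash',d0,d9,(240,285,170,203)),('beaker',d0,d9,(222,248,197,222)),('tipbox',d0,d9,(220,262,230,264)),('gel',d0,d9,(245,285,280,310)),('hood scene',s0,s9,(60,140,150,275))):
  x=abs(a0-b0)[r[0]:r[1],r[2]:r[3]].max(2); print(n,(x>40).mean().round(3))
im=np.hstack([load('w9')['color'],d9]).astype('uint8')
cv2.imwrite('pics/f.png',im[:,:,::-1])
g=load('w9'); 
h=g['color'];m=(h.min(2)>0)
"
```

```text
t 28.62 q [-39.4  23.9  68.3  23.7 109.5 -42.8] p [ 485.3 -143.4  353.8] rot [-148.2   -1.3    6.8] F [-0.4 -0.2 -0.7] op 0.432
[[273.05977991 223.72638015]
 [272.57955406 230.7748909 ]]
hood side 0.019
teal 0.0
spray 0.0
wash 0.007
beaker 0.0
tipbox 0.0
gel 0.0
hood scene 0.023
```

```bash
python3 -c "
from h import *
g=load('w9')['color'].mean(2)
print((g[196:262:3,240:309:3]/10).astype(int))
d5=load('d5')['color'].astype(int);d9=load('d9')['color'].astype(int)
x=abs(d9-d5).max(2); print('tray',(x[155:235,130:205]>40).mean(),'bowl',(x[140:200,318:378]>40).mean())
ys,xs=np.nonzero(x[130:200,335:440]>40);print(len(xs))
x0=abs(d9-load('side0')['color'].astype(int)).max(2)[60:175,340:440]; ys,xs=np.nonzero(x0>40);print('hood diff px',xs.min()+340,xs.max()+340,ys.min()+60,ys.max()+60)
s=abs(load('s9')['color'].astype(int)-load('scene0')['color'].astype(int)).max(2)[60:140,150:275];ys,xs=np.nonzero(s>40);print('scene',xs.min()+150,xs.max()+150,ys.min()+60,ys.max()+60)
w=load('w9'); a=np.arange(6)*np.pi/3
print(proj(w,[[480,-76,50]]))
"
```

```text
[[ 0  0  0  0  0  0  0  0  0  0  0  0  0  0  0  0  0  0  0  0  1  1  1]
 [ 0  1  0  0  0  0  0  0  0  0  0  0  0  0  0  0  0  0  0  0  0  0  0]
 [ 6  7  7  8  9  9  9 11 13 13 13 18 18 17 17 17 17 17 18 25 25 25 25]
 [10 10 10 10 10 10 10 11 11 11 11 11 11 11 11 11 11 11 11 11 11 11 11]
 [11 11 11 11 11 11 11 11 11 11 11 11 11 11 11 11 11 11 11 11 11 11 11]
 [11 11 11 11 11 11 11 11 11 11 11 11 12 12 12 12 12 13 13 13 13 13 13]
 [15 15 15 15 15 15 15 15 15 15 15 15 24 23 15 15 15 15 15 23 25 25 25]
 [15 15 15 15 15 15 15 15 14 13  5 25 25 24 22 15 15 15 24 24 24 24 24]
 [15 15 15 15 15 15 15 15 17 25 13 12 12 21 16 14 15 19 24 24 24 24 24]
 [15 15 15 15 15 15 15 18 25 25 12 14 13 12  8 25 25 24 24 24 24 24 24]
 [15 15 15 15 15 15  9  8 25 19 10 15 14  9 25 24 24 24 24 24 24 24 24]
 [15 15 15 15 15 15  6 18 17  5  5  6  6  3 13 22 24 23 24 24 24 24 24]
 [15 15 15 15 15 15 25 24 25 13  5  5  4  5  8 11 11  7 25 24 24 24 24]
 [15 15 15 15 15 15 25 24 24  8  6  4  4  5 14 15  5 13 14 25 24 24 24]
 [15 15 15 15 15 15 16 25 24  6 19 18 15 20 25 24 24 12 15 14 24 24 24]
 [15 15 15 15 15 15  7  8  7 25 24 24 17 24 24 24 22 16 15 14 24 24 24]
 [15 15 15 15 15 15  8 13 14 25 24 24 19 12 24 23  3 15 15 23 24 24 24]
 [15 15 15 15 15 15 15  4 13 13 25 25  5 12 14  4 14 15 15 25 24 24 24]
 [15 15 15 15 15 17 25 18  4  4  8  6 11  4  4  8 15 15 15 25 24 24 24]
 [15 15 15 15 15 23 24 25 23  2  4  4  4  3 10 15 15 15 15 25 24 24 24]
 [15 15 15 15 15 15 23 24 24 25 25 19 18 16 15 14 24 23 25 24 24 24 24]
 [16 16 16 16 16 15 15 25 25 25 25 25 25 25 25 25 25 25 25 25 25 25 25]]
tray 0.1645 bowl 0.0425
21
hood diff px 340 371 141 174
scene 207 251 79 139
[[272.82835343 235.83578818]]
```

```bash
python3 -c "
from h import *
x=abs(load('d9')['color'].astype(int)-load('d5')['color'].astype(int)).max(2)[155:235,130:205]>40
ys,xs=np.nonzero(x); print(xs.min()+130,xs.max()+130,ys.min()+155,ys.max()+155, x[:, :45].mean(), x[:,45:].mean())
ctrl.close_job()"
```

```text
143 204 155 221 0.013055555555555556 0.39166666666666666
the job is handed in; nothing more can be done
```

The cover is lying flat, knob up, in the steel tray, and the tube insert is standing upright in the white tub. I handed the job in at about 28.7 s with the gripper clear of everything.

The move rows have no tilt command. I got the roughly 33° lean by pushing the arm against its reach limits high up, clear of everything, and then kept that orientation throughout. The cover came off by its knob with a vertical lift and out towards the front. The insert followed, gripped by its stem. Each set-down was lowered until the wrist force showed contact: about 5 N up for the cover and 2.6 N for the insert.

Last checks:
- **Cover:** a side view after release showed it flat inside the tray.
- **Insert:** I had used up the picture views, so I checked this one from pixel values. The stem top was within about 2 pixels of where an upright insert should show, clear of the tub walls.
- **Hood:** in the side view its free end did not change. The overall difference over the hood was about 2%, all in the bowl area. The scene view also differed by about 2% over the hood; I put this down to arm shadow but did not check it.
- **Bystanders:** the spray, gel and wash bottles, beaker, tip box and turquoise look-alike showed no change (0–0.7%).
- **Balance insert:** it was never touched, and I saw it in its bucket just before gripping the tube insert. I did not check it separately at the end.
- **Tray, final comparison:** this check disagreed. The part of the tray nearer the arm differed by about 39% of its pixels, most likely because the gripper hung between the camera and the tray. That means I could not confirm the cover's position again in the last picture.

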